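Call room three on the house intercom

ROBOT

A 7-joint arm with a two-finger parallel gripper is mounted at the origin on the work surface. World frame = base frame: x ahead of the robot, y to its left, z up, the work surface at z = 0. Lengths are in mm, angles in rad, forces in N, time in s.
With the tool pointing down it reaches from about 425 to 925 mm from the base axis. Payload 6.8 kg.
Tool frame: the origin (TCP) lies midway between the tips of the shut fingers; the grasp point (between the pads) lies 19 mm behind it; z points along the fingers, y is the direction in which the jaws open and shut (so a half turn about z gives the same grasp; the last joint's range is limited). The gripper opens to 85 mm and grips with 20 to 120 N. Pads are 22 mm wide; open, the fingers measure 114 mm over their backs; the gripper's body (76 mm by 85 mm) begins 54 mm behind the grasp point. The pads swing forward as they close: fully open they stand 13 mm farther back than shut.
Start: joints at [-1.344, 0.477, 0.022, 1.555, -0.011, 1.109, -0.083], TCP at [221.788, 637.54, 231.308] pointing down, gripper open.
Joint ranges: [-2.96, 2.96], [-0.34, 2.1], [-1.41, 1.46], [0.24, 2.44], [-1.37, 4.51], [0.17, 1.92], [-2.96, 2.96]. Speed limits (rad/s): [2.39, 2.39, 3.14, 3.14, 3.14, 3.14, 3.14].

INTERFACE

Orientations are given as a unit quaternion [w, x, y, z].
In Python, from plant import bot gives the robot as it stands.
- The arm moves only by the shell command python3 -m jog 'ROWS' [FORCE]. ROWS is text: rows parted by semicolons, each of 5 numbers parted by spaces: the closure in counts, from 0 (fully open) to 255 (shut), then the shift along the tool's x, y, z in cm, then the turn about the tool's z in degrees. In form: grip x y z spin; .... A call has 1 to 5 rows; each row is the pose to reach, as a shift and turn from the pose commanded when the call began, along the tool's axes at that moment; what a row does not reach only later rows make up. A row lasts 1/10 s, in which the tool goes at most 50 mm and 8.59 degrees, less where a joint would pass 70% of its speed; a pose out of reach is approached as far as the arm can. A call with a gripper value outside its range is refused whole. The fingers move at their own pace and stop on an object; FORCE is the grip in N (left out, the last holds). Time passes only in rows, so rows that repeat a pose let the fingers close. It gives the time, the measured TCP pose, the force and the opening at its end, in the units of the state.
- bot.sense(): the state, without advancing time (a new reading comes with each control period).
- bot.camera(name): name is "scene" or "top" or "wrist"; returns the picture (480x640x3 uint8, red, green, blue); there is no depth.
- bot.camera_info(name): a dict with "vertical_fov" (degrees; the focal length in pixels is half the picture's height over the tangent of half this angle, whatever the lens; pixels are square), "cx", "cy" (the principal point, pixels), "origin" and "rotation" of the camera in the world. Camera axes: x right, y up, looking along -z (the intrinsics and any distortion apply to the point x, -y, -z); pixel columns grow to the right and rows downward; lengths in mm; the calibration is good to about 2 mm. A picture is of the moment at which its call begins: read the wrist's pose just before it. camera_info takes no time and is no camera call; for the wrist camera it gives the pose at the moment of the call.
- bot.hand_in(): hands the job in, once; it reports no verdict.
Trained networks look in the newest picture that a camera, given by its name, has taken for a name from the list of things; names that differ only in an ending like _2 or _b are one class to them, and where a whole thing is asked for, a point or a joint stands for the part that bears it (a point fixed in the world has none). Each returns a list of dicts, best first, with "score" (0 to 1); they miss things now and then, are a little off and sometimes report something else, mostly with a low value. They report only what shows in the picture. A call takes as long as a camera call.
- bot.outline_of(camera, target): "region" (480x640 bool, what is visible of it).
- bot.landmark_of(camera, target): "position" ([x, y, z] in mm, in the coordinates of the camera as it stood for that picture, good to about 4 mm: a listed point, or the origin of a listed thing).
The state is a dict: "t": time; "joint_pos": joint angles; "joint_vel": joint speeds; "tau": joint torques, N m; "position": TCP position; "tool_rot": TCP orientation; "force": force on the tool from outside, world axes, zero at the start; "torque": the same for the moment, N m; "finger_gap": finger opening in mm.
Only numpy, scipy, OpenCV 4.12 (cv2) and the standard library are available. Lean on these libraries where they do the work, as an engineer would, in place of code of your own. Each camera call takes 0.05 s, during which the arm holds its last target. There are 200 camera calls.

TASK

Call the third room on the house intercom: press the round call button all the way down and let it spring back up, and only then turn the spring-return talk dial clockwise from rest past the first and second clicks to the third one (the three dots), never on to the fourth. Finish while still holding the dial there with the gripper, because it springs back when let go, and leave the jar, mug, canister and teaspoon where they are.

Things in the scene. Friction and masses are not known exactly. Their poses are not given: they have to be found in the camera images.
- intercom: White intercom fixed to the shelf: flat box 160 (x) by 240 (y) by 60 mm high; origin under its centre, near edge facing -x. Seen from the robot the dial is on the right half of its top, the call button on the left. Marks round the dial: a short line where the pointer rests, 0.70 rad counterclockwise of the box's x, then clockwise every 0.35 rad rows of one, two, three and four dots.
- call_top (a point): Centre of the top face of the round call button, 28 mm across, in a low round grey collar on the intercom's top. Pressed straight down, it is a spring button with 6 mm of travel.
- call (a joint): Call button travel in m: 0 up, 0.006 fully down; about 5 N holds it fully down.
- dial_bar: Black talk dial: disc 54 mm across, 6 mm thick, with an upright grip bar across its middle, 50 mm long, 12 mm wide, top 34 mm above the dial's underside (28 mm above the disc). Origin on the vertical turning axis at the dial's underside, 1 mm over the intercom's top; x runs along the bar to its pointer end (white line on the bar's top), z up.
- dial_grip (a point): Point on the dial's axis, in the middle of the grip bar, 22 mm above the dial's underside, 12 mm below the bar's top.
- dial (a joint): Dial angle in rad, growing clockwise seen from above: 0 at rest, clicks at 0.35, 0.70, 1.05 (the third) and 1.40; it ends at 1.45. A spring drives it back to 0 from anywhere when let go; turning takes 0.05 to 0.2 N m.
- coffee_jar: Closed glass coffee jar with a red lid, 76 mm across, 135 mm high, standing loose left of the intercom; origin under its centre. Leave alone.
- mug: White ceramic mug, 82 mm across, 92 mm high, standing loose right of the intercom; origin under its centre. Leave alone.
- sugar_canister: Yellow sugar canister with lid, 88 mm across, 109 mm high, standing loose beyond the intercom's left half; origin under its centre. Leave alone.
- teaspoon: Stainless teaspoon, 140 mm long, lying loose beyond the intercom's right half; origin under its middle. Leave alone.

How it is judged (in metres and radians):
On the way, in this order (a step that is already met when the one before it is completed fails the run):
1. the call button is pressed all the way down, the dial still at rest (value of joint call above 0.0048 m and value of joint dial below 0.15 rad), for 0.04 s.
2. the call button is let up again, the dial still at rest (value of joint call below 0.0012 m and value of joint dial below 0.15 rad), for 0.1 s.
3. the dial is held at the third click (value of joint dial between 0.92 and 1.18 rad and contact force between the fingers and dial_bar above 0.5 N), for 0.5 s.
At the end, for the whole second after the job is handed in: The fingers hold the dial at the third click (0.92 to 1.18 rad), the call button is up (less than 1.2 mm down), and jar, mug, canister and teaspoon are within 30 mm of where they were (all of step 3 and value of joint call below 0.0012 m and distance of each of coffee_jar, mug, sugar_canister, teaspoon from where it was at the start of the episode below 0.03 m); the arm keeps its last pose, push and grip.
It fails at once if the dial is turned on towards the fourth click (past 1.27 rad) (value of joint dial above 1.27 rad).
It fails at once if the dial is turned while the call button is down (value of joint call above 0.003 m and value of joint dial above 0.2 rad).
It fails at once if the jar, mug, canister or teaspoon is pushed away or knocked over (distance of any of coffee_jar, mug, sugar_canister, teaspoon from where it was at the start of the episode above 0.03 m or angle between any of coffee_jar, mug, sugar_canister's own z axis and vertical above 0.5 rad).
It also fails if it takes over 38 s, if anything falls off the work surface, if the arm or the gripper's body presses on something with over 40 N, if the wrist force passes 120 N, or if a joint passes its speed limit or range.

## Working session

There is one attempt and no reset: what is moved stays moved. The work goes in short steps, Python scripts to look and compute and a shell command to move; the robot and the scene stay as the last step left them, time stands still between calls to the robot, and variables do not carry over. Pictures are saved under pics/ and viewed, about 8 in all and at most 12, crops included, and the job is handed in when it is done.

```bash
mkdir -p pics; ls
cat > h.py <<'E'
from plant import bot
import numpy as np, cv2
from scipy.spatial.transform import Rotation as R
def world(cam,p,info=None):
    i=info or bot.camera_info(cam); return np.array(i["rotation"])@np.array(p)+np.array(i["origin"])
E
python3 - <<'E'
from h import *
s=bot.sense(); print(s)
for c in ["top","scene"]:
    i=bot.camera_info(c); print(c,i)
    im=bot.camera(c); cv2.imwrite(f"pics/{c}0.png",im[:,:,::-1])
    for n in ["intercom","call_top","dial_bar","dial_grip","coffee_jar","mug","sugar_canister","teaspoon"]:
        r=bot.landmark_of(c,n)
        print(n,[(round(d["score"],2),world(c,d["position"],i).round(1)) for d in r[:2]])
print(bot.sense()["t"])
E
```

```text
pics
{'t': 0.0, 'joint_pos': array([-1.34410882,  0.47779009,  0.0223518 ,  1.55644352, -0.01152954,
        1.10931502, -0.08313182]), 'joint_vel': array([ 3.51244547e-05, -1.51656119e-04,  3.50948706e-04, -6.12822175e-05,
       -8.56026765e-04,  8.97467432e-04,  1.62108088e-04]), 'tau': array([ 4.63022825e-04, -5.96457875e+01,  1.60829075e+00, -2.81190187e+01,
        1.25413650e-02,  9.27196088e-03, -6.21903041e-06]), 'position': array([221.60182484, 636.95911102, 230.33601435]), 'tool_rot': array([-9.53346859e-05,  1.66629810e-01,  9.86019103e-01, -9.08997538e-04]), 'force': array([ 0.04361636,  0.83457422, -0.26146115]), 'torque': array([0.0361474 , 0.03391905, 0.00121595]), 'finger_gap': 85.58894293715734}
top {'vertical_fov': 49.132765807269834, 'cx': 313.5983653376361, 'cy': 239.43036843381307, 'origin': array([ 513.6857249 ,   27.15975624, 1275.39168914]), 'rotation': array([ 0.71422046,  0.03438422, -0.01808138, -0.69884185])}Traceback (most recent call last):
  File "<stdin>", line 8, in <module>
  File "h.py", line 5, in world
    i=info or bot.camera_info(cam); return np.array(i["rotation"])@np.array(p)+np.array(i["origin"])
                                           ~~~~~~~~~~~~~~~~~~~~~~~^~~~~~~~~~~~
ValueError: matmul: Input operand 1 has a mismatch in its core dimension 0, with gufunc signature (n?,k),(k,m?)->(n?,m?) (size 3 is different from 4)
```

```bash
cat > h.py <<'E'
from plant import bot
import numpy as np, cv2
from scipy.spatial.transform import Rotation as R
def rot(q): return R.from_quat(np.roll(q,-1)).as_matrix()
def world(p,i): return rot(i["rotation"])@np.array(p)+np.array(i["origin"])
def proj(P,i):
    c=(np.atleast_2d(P)-i["origin"])@rot(i["rotation"]); f=240/np.tan(np.radians(i["vertical_fov"])/2)
    return np.c_[i["cx"]+f*c[:,0]/-c[:,2], i["cy"]-f*c[:,1]/-c[:,2]]
def ray(uv,i,z):
    f=240/np.tan(np.radians(i["vertical_fov"])/2)
    d=rot(i["rotation"])@np.array([(uv[0]-i["cx"])/f,-(uv[1]-i["cy"])/f,-1])
    o=np.array(i["origin"]); return o+d*(z-o[2])/d[2]
E
python3 - <<'E'
from h import *
for c in ["top","scene"]:
    i=bot.camera_info(c); print(c,i)
    im=bot.camera(c); cv2.imwrite(f"pics/{c}0.png",im[:,:,::-1])
    for n in ["intercom","call_top","dial_bar","dial_grip","coffee_jar","mug","sugar_canister","teaspoon"]:
        r=bot.landmark_of(c,n)
        print(n,[(round(d["score"],2),world(d["position"],i).round(1), proj(world(d["position"],i),i).round()) for d in r[:2]])
print(bot.sense()["t"])
E
```

```text
top {'vertical_fov': 49.132765807269834, 'cx': 313.5983653376361, 'cy': 239.43036843381307, 'origin': array([ 513.6857249 ,   27.15975624, 1275.39168914]), 'rotation': array([ 0.71422046,  0.03438422, -0.01808138, -0.69884185])}
intercom [(0.91, array([ 5.445e+02, -1.036e+02, -1.000e-01]), array([[380., 267.]]))]
call_top [(0.44, array([527.6, -37.3,  80.6]), array([[354., 273.]]))]
dial_bar [(0.6, array([ 526.6, -156.5,   62. ]), array([[405., 275.]]))]
dial_grip [(0.6, array([ 530. , -157.4,   80.1]), array([[407., 273.]]))]
coffee_jar [(0.76, array([637. , 117.8,  -0.9]), array([[289., 227.]])), (0.67, array([ 526.4, -157.7,   61.1]), array([[406., 275.]]))]
mug [(0.87, array([ 5.280e+02, -3.445e+02, -3.000e-01]), array([[480., 276.]])), (0.56, array([ 690.6, -202.2,    1.1]), array([[421., 208.]]))]
sugar_canister [(0.78, array([742.5,  -5.6,  -1.3]), array([[341., 185.]])), (0.44, array([ 528.9, -157.9,   81.7]), array([[407., 274.]]))]
teaspoon [(0.82, array([ 688.2, -201.4,    2.6]), array([[421., 209.]]))]
scene {'vertical_fov': 55.902468367981946, 'cx': 314.5032825691853, 'c
[... 214 characters left out ...]
[241., 261.]]))]
call_top [(0.43, array([524.3, -40.5,  82.4]), array([[261., 218.]]))]
dial_bar [(0.75, array([ 522.3, -157.9,   64. ]), array([[206., 243.]]))]
dial_grip [(0.85, array([ 527. , -158.3,   87.3]), array([[204., 238.]])), (0.62, array([ 6.305e+02,  1.216e+02, -2.000e-01]), array([[355., 254.]]))]
coffee_jar [(0.64, array([624.6, 117.7,   2.6]), array([[352., 252.]])), (0.63, array([ 521.1, -155.4,   84.7]), array([[205., 236.]]))]
mug [(0.77, array([ 522. , -346.3,    0.6]), array([[122., 292.]]))]
sugar_canister [(0.79, array([ 7.416e+02, -2.400e+00,  1.000e-01]), array([[323., 321.]]))]
teaspoon [(0.57, array([ 6.896e+02, -2.036e+02, -5.000e-01]), array([[214., 337.]]))]
1.0
```

View pics/top0.png

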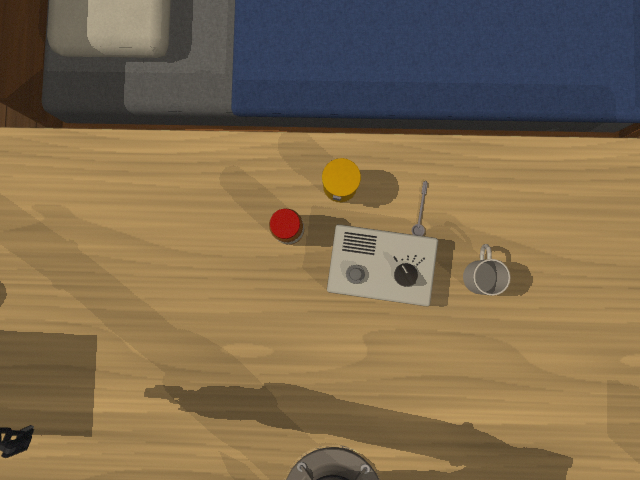

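View pics/scene0.png

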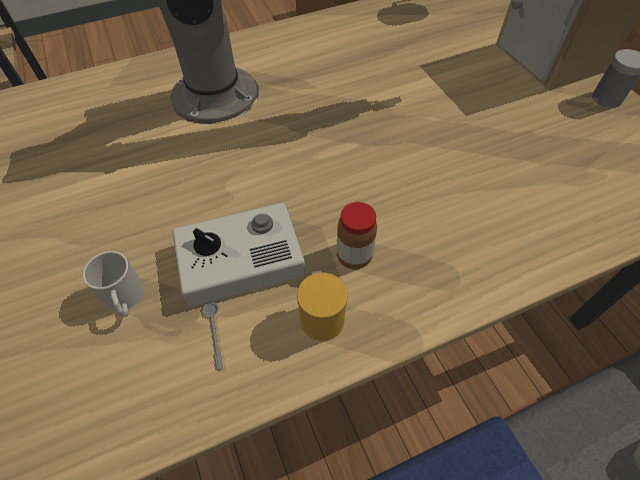

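The top view shows the intercom near px (382,265), turned about 7° clockwise. The button is at (357,273), the dial at (406,274) with its pointer up-left. The networks and the scene view agree on this. I'll start moving around the base towards it.

```bash
python3 -m jog '0 -4.7 -1.5 0 8; 0 -9.4 -3 0 16; 0 -14.1 -4.5 -0.5 24; 0 -18.8 -6 -1 32; 0 -23.5 -7.5 -2 40'
cat >> h.py <<'E'
def need(P,yhead=None):
    s=bot.sense(); T=rot(s["tool_rot"]); h=np.degrees(np.arctan2(T[1,1],T[0,1]))
    print("t",round(s["t"],2),"pos",s["position"].round(1),"yhead",round(h,1),"zaxis",T[:,2].round(3),"F",s["force"].round(1),"gap",round(s["finger_gap"],1))
    print("shift cm",(T.T@(np.array(P)-s["position"])/10).round(2), "spin", None if yhead is None else round(h-yhead,1))
E
python3 -c "
from h import *
need([570,250,260],-57)"
```

```text
t: 1.5
position: [420.0, 488.0, 251.1]
tool_rot: [-0.0, 0.496, 0.868, -0.0]
force: [0.7, 0.4, -0.4]
finger_gap: 85.8
t 1.5 pos [420.  488.  251.1] yhead 30.5 zaxis [-0.001 -0.001 -1.   ] F [ 0.7  0.4 -0.4] gap 85.8
shift cm [-28.12   0.85  -0.89] spin 87.5
```

```bash
python3 -m jog '0 -4.8 0 0 8; 0 -9.6 0 0 16; 0 -14.4 0 0 24; 0 -19.2 0 0 32; 0 -24 0 0 40'
python3 -c "
from h import *
need([545,-50,270],-57)"
```

```text
t: 2.0
position: [542.5, 281.9, 251.6]
tool_rot: [-0.0, 0.763, 0.646, 0.0]
force: [1.2, 0.1, 0.5]
finger_gap: 85.4
t 2.0 pos [542.5 281.9 251.6] yhead -9.5 zaxis [ 0.     0.001 -1.   ] F [1.2 0.1 0.5] gap 85.4
shift cm [-32.69   5.72  -1.87] spin 47.5
```

```bash
python3 -m jog '0 -4.8 0.8 0 8; 0 -9.6 1.7 0 16; 0 -14.4 2.5 0 24; 0 -19.2 3.3 -1 32; 0 -24 4.1 -2 40'
python3 -c "
from h import *
need([530,-90,280],-57)"
```

```text
t: 2.5
position: [543.5, 38.3, 271.5]
tool_rot: [-0.0, 0.938, 0.346, 0.0]
force: [1.2, -0.1, -0.2]
finger_gap: 85.0
t 2.5 pos [543.5  38.3 271.5] yhead -49.5 zaxis [-0.  0. -1.] F [ 1.2 -0.1 -0.2] gap 85.0
shift cm [-9.36  8.88 -0.85] spin 7.5
```

```bash
python3 -m jog '0 -3.1 2.9 -0.3 2.5; 0 -6.2 5.9 -0.6 5; 0 -9.4 8.9 -0.8 7.5; 0 -9.4 8.9 -0.8 7.5; 0 -9.4 8.9 -0.8 7.5'
python3 - <<'E'
from h import *
i=bot.camera_info("wrist"); print(i)
im=bot.camera("wrist"); cv2.imwrite("pics/w1.png",im[:,:,::-1])
for n in ["intercom","call_top","dial_bar","dial_grip"]:
    r=bot.landmark_of("wrist",n)
    print(n,[(round(d["score"],2),world(d["position"],i).round(1), proj(world(d["position"],i),i).round()) for d in r[:2]])
need([527,-38,100])
E
```

```text
t: 3.0
position: [530.8, -89.7, 279.5]
tool_rot: [-0.0, 0.958, 0.285, 0.0]
force: [0.9, 0.1, 0.0]
finger_gap: 85.3
{'vertical_fov': 70.82829733043228, 'cx': 312.1879113837078, 'cy': 241.63190492120782, 'origin': array([593.51011403, -48.7478487 , 421.70075214]), 'rotation': array([ 0.8699615 , -0.12990496,  0.06990853, -0.47053639])}
intercom [(0.93, array([ 5.49e+02, -1.01e+02,  4.00e-01]), array([[327., 194.]]))]
call_top [(0.94, array([525.7, -39.1,  78.8]), array([[268., 192.]])), (0.15, array([ 691.4, -199.4,   -2.2]), array([[461., 139.]]))]
dial_bar [(0.57, array([ 527.5, -157.1,   60.4]), array([[361., 245.]]))]
dial_grip [(0.92, array([ 528.8, -155. ,   84.2]), array([[363., 250.]]))]
t 3.25 pos [531.2 -87.2 279. ] yhead -56.5 zaxis [-0.  0. -1.] F [-0.7 -0.5 -0.3] gap 85.2
shift cm [ 2.36 -4.33 17.9 ] spin None
```

View pics/w1.png

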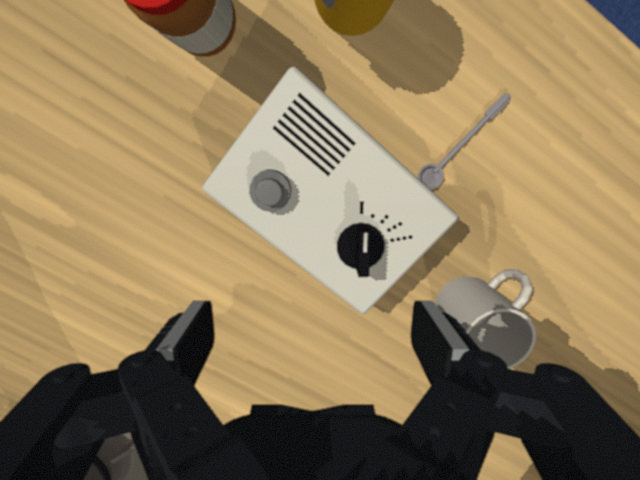

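The wrist picture shows the button top at (268,190), the dial at (361,245) with its pointer up in the image, and the box corners at (292,67), (204,187), (363,312), (457,217). Next I'll back-project these.

Run:
```python
from h import *
s=bot.sense(); print(s["position"].round(1))
i=bot.camera_info("wrist")
P=[ray(u,i,60) for u in [(292,67),(204,187),(363,312),(457,217)]]
for p in P: print(p.round(1))
for k in range(4):
    d=P[(k+1)%4]-P[k]; print(np.linalg.norm(d).round(1),np.degrees(np.arctan2(d[1],d[0])).round(1))
print("button",ray((268,190),i,79).round(1))
print("pointer",ray((365,233),i,95).round(1),ray((365,252),i,95).round(1),"front foot",ray((363,276),i,90).round(1), "restmark", ray((361,203),i,60),ray((362,213),i,60))
t=bot.camera_info("top")
im=bot.camera("top"); w=bot.camera("wrist")
a=cv2.resize(im[200:330,310:460,::-1],(600,520),interpolation=3); cv2.imwrite("pics/tc.png",a)
o=bot.outline_of("top","dial_bar"); 
c=cv2.resize(w[190:300,310:430,::-1],None,fx=5,fy=5,interpolation=3); cv2.imwrite("pics/wc.png",c)
```

```text
[531.2 -87.2 279. ]
[638.1   6.7  60. ]
[488.9  22.9  60. ]
[ 461.8 -206.1   60. ]
[ 612.7 -223.6   60. ]
150.1 173.8
230.6 -96.7
151.8 -6.6
231.7 83.7
button [527.5 -36.2  79. ]
pointer [ 547.4 -140.2   95. ] [ 531.1 -152.    95. ] front foot [ 507.3 -167.7   90. ] restmark [ 567.23539271 -126.8183618    60.        ] [ 558.90357768 -134.19807136   60.        ]
```

View pics/wc.png

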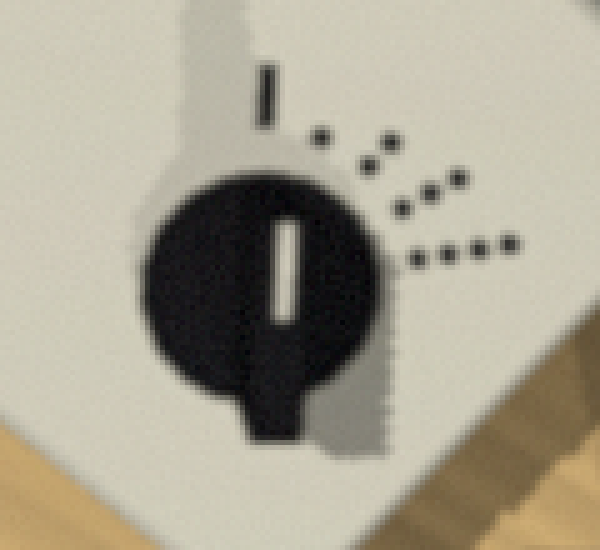

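The dial's pointer is aligned with its rest mark. The box yaw is about -6.5°, so the jaw heading for the grasp is about -56.4°, which is the present one. Now I'll move over the button with shut fingers.

```bash
python3 -m jog '255 1.2 -2.2 2 0; 255 2.3 -4.3 6 0; 255 2.3 -4.3 10 0; 255 2.3 -4.3 14 0; 255 2.3 -4.3 16.5 0' 40
python3 -m jog '255 0 0 0 0; 255 0 0 0 0; 255 0 0 0 0'
python3 - <<'E'
from h import *
need([526.5,-38,79])
i=bot.camera_info("wrist")
w=bot.camera("wrist"); cv2.imwrite("pics/w2.png",w[:,:,::-1])
for n in ["call_top","dial_grip"]:
    r=bot.landmark_of("wrist",n)
    print(n,[(round(d["score"],2),world(d["position"],i).round(1)) for d in r[:2]])
print(bot.sense()["position"].round(1))
E
```

```text
t: 3.9
position: [525.2, -39.3, 111.5]
tool_rot: [-0.0, 0.958, 0.287, -0.002]
force: [-0.1, 0.4, 0.4]
finger_gap: 12.5
t: 4.2
position: [527.9, -40.2, 115.8]
tool_rot: [0.0, 0.958, 0.287, 0.001]
force: [-0.3, -0.4, 0.9]
finger_gap: -0.1
t 4.2 pos [527.9 -40.2 115.8] yhead -56.7 zaxis [ 0.003  0.    -1.   ] F [-0.3 -0.4  0.9] gap -0.1
shift cm [-0.   -0.27  3.68] spin None
call_top [(0.77, array([526.5, -40.1,  81.5])), (0.71, array([ 526.3, -161. ,   60.1]))]
dial_grip [(0.72, array([ 528.8, -157.9,   80. ])), (0.46, array([ 528.3, -342. ,    2.6]))]
[527.6 -40.  115.6]
```

View pics/w2.png

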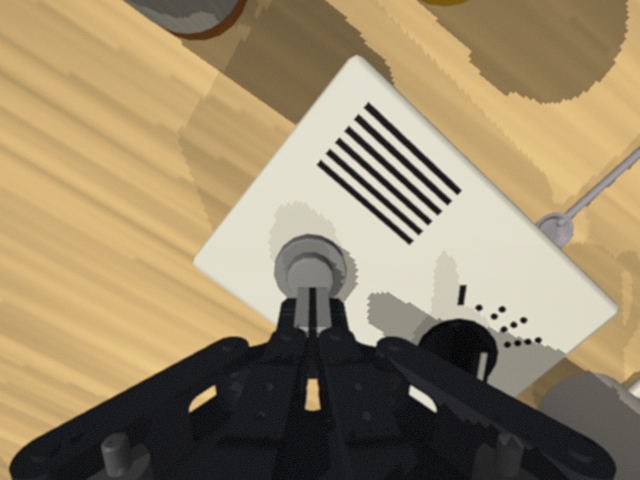

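The shut fingertips at (313,310) are laterally centred on the button at (310,270). I'll lower carefully.

```bash
python3 -m jog '255 0 -0.15 1.5 0; 255 0 -0.15 2.9 0; 255 0 -0.15 3.1 0; 255 0 -0.15 3.1 0'
python3 -m jog '255 0 0 0.2 0; 255 0 0 0.2 0'; python3 -m jog '255 0 0 0.2 0; 255 0 0 0.2 0'
```

```text
t: 4.75
position: [525.5, -39.0, 83.0]
tool_rot: [-0.0, 0.958, 0.287, -0.0]
force: [0.2, 0.3, -0.4]
finger_gap: 0.0
t: 4.95
position: [526.2, -39.1, 81.6]
tool_rot: [0.0, 0.958, 0.287, 0.0]
force: [-0.4, -0.6, 1.9]
finger_gap: -0.2
t: 5.15
position: [526.2, -39.1, 79.5]
tool_rot: [0.0, 0.958, 0.287, 0.0]
force: [-0.3, -0.4, 3.1]
finger_gap: -0.0
```

```bash
for k in 1; do python3 -m jog '255 0 0 0.2 0; 255 0 0 0.2 0'; python3 -m jog '255 0 0 0.2 0; 255 0 0 0.2 0';  done
```

```text
t: 5.35
position: [526.2, -39.1, 77.4]
tool_rot: [0.0, 0.958, 0.287, 0.0]
force: [0.1, -1.1, 4.4]
finger_gap: 0.0
t: 5.55
position: [526.2, -39.1, 76.0]
tool_rot: [-0.0, 0.958, 0.286, 0.0]
force: [-1.6, -0.9, 12.1]
finger_gap: 0.0
```

The force jumped from about 4.4 to 12 N and the tool stopped moving, so the button is bottomed. I'll hold briefly and then release.

```bash
python3 -m jog '255 0 0 0.1 0; 255 0 0 0.1 0; 255 0 0 0.1 0'; python3 -m jog '255 0 0 -1 0; 255 0 0 -3 0; 255 0 0 -6 0; 255 0 0 -9 0; 255 0 0 -9 0'; python3 -c "
from h import *
need([528.5,-157.5,150],-56.4)
bot.camera('top'); i=bot.camera_info('top')
print(world(bot.landmark_of('top','call_top')[0]['position'],i).round(1))"
```

```text
t: 5.85
position: [526.3, -39.1, 75.8]
tool_rot: [-0.0, 0.958, 0.286, 0.001]
force: [-5.3, 1.2, 22.8]
finger_gap: 0.1
t: 6.35
position: [527.7, -38.9, 167.2]
tool_rot: [0.0, 0.958, 0.287, 0.003]
force: [-0.4, -1.1, 0.4]
finger_gap: 0.3
t 6.35 pos [527.7 -38.9 167.2] yhead -56.7 zaxis [ 0.005  0.001 -1.   ] F [-0.4 -1.1  0.4] gap 0.3
shift cm [-6.46  9.95  1.71] spin -0.3
[633.3 119.   -3.3]
```

```bash
python3 -m jog '255 -1.7 2.5 0 0; 110 -4 6 0 0; 110 -6.5 9.9 0 0; 110 -6.5 9.9 2 0; 110 -6.5 9.9 3.5 0'; python3 -m jog '110 0 0 0 0;110 0 0 0 0;110 0 0 0 0'
python3 - <<'E'
from h import *
need([528.2,-157.2,71],-56.4)
i=bot.camera_info("wrist")
w=bot.camera("wrist"); cv2.imwrite("pics/w3.png",w[:,:,::-1])
for n in ["call_top","dial_grip","dial_bar"]:
    r=bot.landmark_of("wrist",n)
    print(n,[(round(d["score"],2),world(d["position"],i).round(1)) for d in r[:2]])
print(bot.sense()["position"].round(1))
E
```

```text
t: 6.95
position: [524.4, -158.3, 127.1]
tool_rot: [-0.001, 0.958, 0.285, -0.001]
force: [0.2, 0.8, -1.4]
finger_gap: 49.1
t: 7.25
position: [526.2, -156.3, 129.4]
tool_rot: [-0.0, 0.958, 0.288, 0.0]
force: [-0.5, -0.4, 0.6]
finger_gap: 48.7
t 7.25 pos [ 526.2 -156.3  129.4] yhead -56.6 zaxis [ 0.  0. -1.] F [-0.5 -0.4  0.6] gap 48.7
shift cm [0.11 0.19 5.84] spin -0.2
call_top []
dial_grip [(0.77, array([ 528. , -156.1,   81.7]))]
dial_bar [(0.67, array([ 527.2, -160.5,   61.5])), (0.56, array([ 526.1, -344.5,    0.7]))]
[ 526.3 -156.9  129.7]
```

View pics/w3.png

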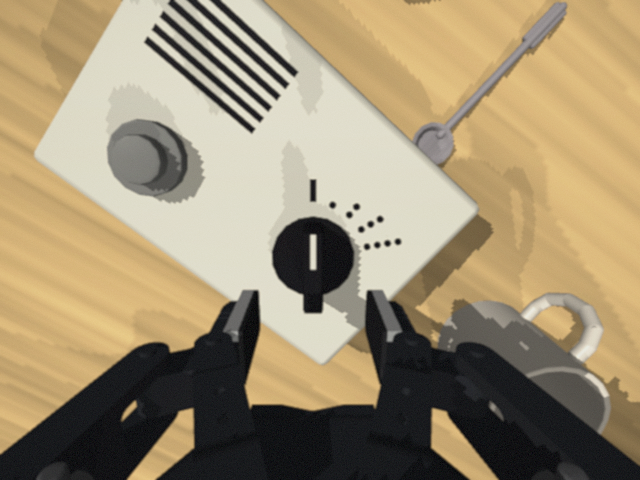

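The bar at u=313 is centred between the fingers (248 and 377) and parallel to the pads, and the button at (140,158) is up. I'll descend and grip.

```bash
python3 -m jog '110 0.1 0.05 2.5 0;110 0.1 0.05 4.5 0;110 0.1 0.05 5.8 0;110 0.1 0.05 5.8 0' && python3 -m jog '255 0 0 0 0;255 0 0 0 0;255 0 0 0 0;255 0 0 0 0;255 0 0 0 0' 40; python3 -m jog '255 0 0 0 0;255 0 0 0 0'
python3 - <<'E'
from h import *
need([528.2,-157.2,71],-56.4)
s=bot.sense();print(s["joint_pos"].round(2),s["torque"])
E
```

```text
t: 7.85
position: [525.9, -156.8, 70.0]
tool_rot: [-0.001, 0.958, 0.287, -0.001]
force: [0.1, -0.6, 0.5]
finger_gap: 48.6
t: 8.35
position: [526.9, -156.3, 72.3]
tool_rot: [-0.001, 0.958, 0.287, 0.0]
force: [-3.9, 4.1, 8.0]
finger_gap: 11.3
t: 8.55
position: [526.9, -156.3, 72.3]
tool_rot: [-0.001, 0.958, 0.287, 0.0]
force: [-3.4, 2.7, 7.0]
finger_gap: 11.7
t 8.55 pos [ 526.9 -156.3   72.3] yhead -56.7 zaxis [ 0.     0.002 -1.   ] F [-3.4  2.7  7. ] gap 11.7
shift cm [0.06 0.14 0.13] spin -0.3
[-0.28  0.55  0.59  2.01 -0.47  0.71 -0.38] [0.63325832 0.70779992 0.04202079]
```

The bar is gripped (11.7 mm gap). The tips lightly touch the disc, so I'll raise 1 mm and turn clockwise gradually.

```bash
python3 -m jog '255 0 0 -0.1 0;255 0 0 -0.1 5;255 0 0 -0.1 10;255 0 0 -0.1 15;255 0 0 -0.1 20'; python3 -m jog '255 0 0 0 5;255 0 0 0 10;255 0 0 0 15;255 0 0 0 20;255 0 0 0 20'
python3 - <<'E'
from h import *
need([528.2,-157.2,71],-116.5)
s=bot.sense();print(s["joint_pos"].round(2),s["torque"])
E
```

```text
t: 9.05
position: [526.9, -156.3, 72.4]
tool_rot: [-0.001, 0.993, 0.115, -0.0]
force: [-0.2, 3.2, -0.4]
finger_gap: 11.1
t: 9.55
position: [526.9, -156.3, 72.4]
tool_rot: [-0.0, 0.998, -0.058, -0.0]
force: [-3.5, 3.7, 1.8]
finger_gap: 11.2
t 9.55 pos [ 526.9 -156.3   72.4] yhead -96.7 zaxis [-0.001  0.001 -1.   ] F [-3.5  3.7  1.8] gap 11.2
shift cm [0.14 0.07 0.14] spin 19.8
[-0.4   0.61  0.78  2.02 -0.63  0.76 -0.93] [0.71094293 0.31094098 0.08338199]
```

```bash
python3 -m jog '255 0 0 0 5;255 0 0 0 10;255 0 0 0 15;255 0 0 0 20;255 0 0 0 20'
python3 - <<'E'
from h import *
need([528.2,-157.2,71],-116.5)
for c,(r,q) in {"scene":((190,290),(160,280)),"top":((230,310),(360,450))}.items():
    w=bot.camera(c)
    cv2.imwrite(f"pics/{c}5.png",cv2.resize(w[r[0]:r[1],q[0]:q[1],::-1],None,fx=6,fy=6,interpolation=3))
w=bot.camera("wrist"); cv2.imwrite("pics/w5.png",w[:,:,::-1])
E
```

```text
t: 10.05
position: [526.8, -156.3, 72.3]
tool_rot: [-0.001, 0.973, -0.23, -0.0]
force: [-2.9, 4.1, 2.8]
finger_gap: 11.4
t 10.05 pos [ 526.8 -156.3   72.3] yhead -116.6 zaxis [-0.001  0.001 -1.   ] F [-2.9  4.1  2.8] gap 11.4
shift cm [0.16 0.02 0.13] spin -0.1
```

View pics/w5.png

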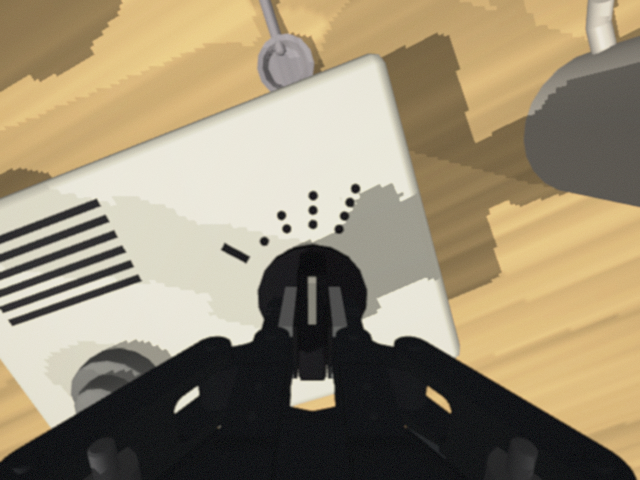

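View pics/scene5.png

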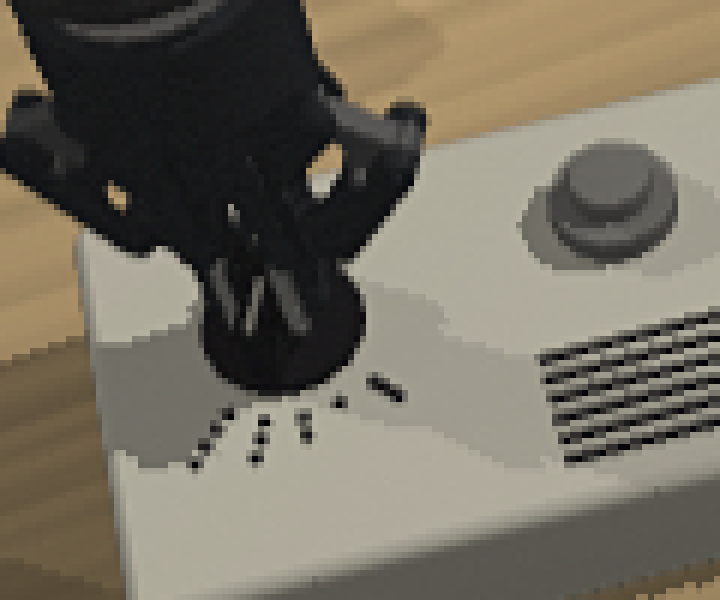

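In the wrist view the white pointer line (312,300) points straight at the three-dot row (313,195–225). The scene crop agrees and shows the button up. I'll hold past 0.5 s, check the loose things, and hand in.

```bash
python3 -m jog '255 0 0 0 0;255 0 0 0 0;255 0 0 0 0;255 0 0 0 0;255 0 0 0 0'; python3 -m jog '255 0 0 0 0;255 0 0 0 0;255 0 0 0 0'
python3 - <<'E'
from h import *
i=bot.camera_info("top"); bot.camera("top")
for n in ["coffee_jar","mug","sugar_canister","teaspoon"]:
    r=bot.landmark_of("top",n); print(n,[world(d["position"],i).round(1) for d in r[:1]])
need([528,-157,71],-116.5)
print(bot.hand_in())
E
```

```text
t: 10.7
position: [526.9, -156.3, 72.4]
tool_rot: [-0.001, 0.974, -0.228, -0.0]
force: [-0.7, 4.6, 2.3]
finger_gap: 11.1
t: 11.0
position: [526.8, -156.3, 72.4]
tool_rot: [-0.001, 0.974, -0.228, -0.0]
force: [-2.2, 4.4, 2.6]
finger_gap: 11.2
coffee_jar [array([ 6.348e+02,  1.211e+02, -1.000e-01])]
mug [array([ 526.3, -348.1,    1.7])]
sugar_canister [array([741.1,  -5.4,  -1.7])]
teaspoon [array([ 6.906e+02, -2.021e+02,  6.000e-01])]
t 11.25 pos [ 526.8 -156.3   72.4] yhead -116.4 zaxis [-0.     0.002 -1.   ] F [-1.8  4.9  2.5] gap 11.1
shift cm [0.14 0.01 0.14] spin 0.1
the job is handed in; nothing more can be done
None
```

I pressed the call button, let it spring back, then turned the dial 60° (1.05 rad) clockwise to the third click. I handed the job in at about 11.3 s with the gripper still holding the dial there. The hand-in gave no verdict.

- **Button press:** the force rose from about 4 N to 12 N and then 23 N as the tool stopped moving, so the button bottomed. The scene picture taken after the turn shows it up.
- **Dial:** the wrist picture shows the pointer exactly on the three dots. The fingers stayed closed on the bar, with an opening of about 11 mm.
- **Jar, mug, canister and teaspoon:** their final positions from the top camera match the starting ones to within about 4 mm, which is the measuring error.
- **Failed or disagreeing checks:** one network lookup for the button, made from the top camera right after the press, wrongly returned the jar's position. A later wrist lookup found nothing for the button. I relied on the pictures for the button instead. The intercom's size also measured about 4–6% small from the wrist picture, which did not affect the grasp.

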